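# Line up the kiosk products by height on the display strip

### The job

Set out the four loose products standing on the counter between you and the wooden display strip (water bottle, sauce bottle, drink can, shaker) on the four round marks of the strip in order of height: the tallest on the mark next to the red cone, the shortest on the mark at the other end. Each stands upright and centred on its own mark, and you let go of them all; knock nothing over and leave the yoghurt pot at the end of the strip where it is.

Things in the scene. Friction and masses are not known exactly. Their poses are not given: they have to be found in the camera images.
- bottle_mid (a point): Clear plastic water bottle with a green label and a green screw cap (the cap does not turn), standing upright; the tallest product. 222 mm high, body 65 mm across; cap 30 mm across, taking up the top 20 mm; below the cap a shoulder widens from 30 mm to the full 65 mm between 203 and 156 mm height. 0.25 to 0.45 kg. The point is at its centre, half-way up its height; z points up out of its top.
- sauce_mid (a point): White sauce bottle with a blue screw cap (fixed), standing upright; second tallest. 174 mm high; flat-sided body 48 mm thick (along its x) and 84 mm wide (along its y), narrowing to the shoulder at about 150 mm height; round cap 44 mm across over the top 25 mm, a good place to hold it. About 0.2 kg. The point is at its centre, half-way up its height; z points up out of its top.
- can_mid (a point): Orange drink can, standing upright; third tallest. 115 mm high, 66 mm across. 0.25 to 0.45 kg. The point is at its centre, half-way up its height; z points up out of its top.
- shaker_mid (a point): Small glass shaker with grey contents and a light grey domed cap, standing upright; the shortest product. 90 mm high, 44 mm across, cap 34 mm across over the top 20 mm. About 0.1 kg. The point is at its centre, half-way up its height; z points up out of its top.
- mark_1: Fixed flat round mark: black disc 92 mm across with a white ring and centre dot, 2 mm thick, lying on the display strip; origin at the centre of its underside (its top is 2 mm higher, 10 mm above the counter); its +y points left along the row. First of the straight row seen from the robot (leftmost, largest y); mark centres are 120 mm apart.
- mark_2: Mark just like mark_1. Second from the left. The row runs roughly left to right on a pale wooden strip 640 x 115 mm, 8 mm thick, at a new place and angle (up to 6 degrees) each time.
- mark_3: Mark just like mark_1. Third from the left.
- mark_4: Mark just like mark_1. Fourth, at the right-hand end (smallest y).
- red_stop: Small fixed red cone, 54 mm across at the foot and 50 mm high, origin at the centre of its underside. It stands on the strip just beyond one end of the row of marks (95 mm beyond the centre of mark_1 or of mark_4) and shows at which end the tallest product belongs.
- yoghurt: Bystander: a white yoghurt pot with a red picture, 72 mm across and 71 mm high, loose, standing on the strip beyond the other end of the row (about 95 mm beyond the last mark's centre); origin at the centre of its underside. It stays where it is.

How it is judged (in metres and radians):
At the end, for the whole second after the job is handed in: Each of the four products stands upright (within 0.08 rad) and still on its own mark, its centre within 15 mm of the mark's centre, in order of height with the tallest next to the red cone; all are released, and the yoghurt pot has moved less than 15 mm (((horizontal distance between red_stop and mark_1 below 0.15 m and horizontal distance between bottle_mid and mark_1 below 0.015 m and horizontal distance between sauce_mid and mark_2 below 0.015 m and horizontal distance between can_mid and mark_3 below 0.015 m and horizontal distance between shaker_mid and mark_4 below 0.015 m) or (horizontal distance between red_stop and mark_4 below 0.15 m and horizontal distance between shaker_mid and mark_1 below 0.015 m and horizontal distance between can_mid and mark_2 below 0.015 m and horizontal distance between sauce_mid and mark_3 below 0.015 m and horizontal distance between bottle_mid and mark_4 below 0.015 m)) and angle between each of bottle_mid, sauce_mid, can_mid, shaker_mid's own z axis and vertical below 0.08 rad and z of bottle_mid in the frame of mark_1 between 0.105 and 0.119 m and contact force between each of bottle, sauce, can, shaker and the fingers below 0.2 N and linear speed of each of bottle, sauce, can, shaker below 0.02 m/s and z of sauce_mid in the frame of mark_1 between 0.081 and 0.095 m and z of can_mid in the frame of mark_1 between 0.0515 and 0.0655 m and z of shaker_mid in the frame of mark_1 between 0.039 and 0.053 m and distance of yoghurt from where it was at the start of the episode below 0.015 m); the robot touches nothing.
It fails at once if a product or the yoghurt pot is knocked over (tilted by more than 0.6 rad) (angle between any of bottle_mid, sauce_mid, can_mid, shaker_mid, yoghurt's own z axis and vertical above 0.6 rad).
It fails at once if the yoghurt pot is displaced by 30 mm or more (distance of yoghurt from where it was at the start of the episode above 0.03 m).
It also fails if it takes over 115 s, if anything falls off the work surface, if the arm or the gripper's body presses on something with over 40 N, if the wrist force passes 120 N, or if a joint passes its speed limit or range.

### The arm

A 6-joint arm with a two-finger parallel gripper is mounted at the origin on a cart in front of the work surface, level with it; the furniture and walls round the work are solid. World frame = base frame: x ahead of the robot, y to its left, z up, the work surface at z = 0. Lengths are in m, angles in degrees, forces in N, time in s.
With the tool pointing down it reaches from about 0.4 to 0.825 m from the base axis. Payload 7 kg.
Tool frame: the origin (TCP) lies midway between the tips of the shut fingers; the grasp point (between the pads) lies 19 mm behind it; z points along the fingers, y is the line along which they close (so a half turn about z gives the same grasp; the last joint's range is limited). The gripper opens to 88 mm and grips with 3 to 60 N. Pads are 19 mm wide; open, the fingers measure 130 mm over their backs; the gripper's body (78 mm by 193 mm) begins 47 mm behind the grasp point.
Start: joints at [-51.389, 20.546, 0.682, 0, -70.136, -16.507], TCP at [0.254, -0.625, 0.199] pointing down, gripper open.
Joint ranges: [-176.03, 176.03], [-82.01, 121.73], [-58.28, 71.71], [-173.87, 95.51], [-174.79, -0.11], [-173.66, 173.66]. Speed limits (degrees/s): [136.94, 136.94, 172.46, 180, 180, 180].

### API

Orientations are given as a 3x3 rotation matrix whose columns are the frame's x, y, z axes.
In Python, from rig import robot gives the robot as it stands. Calls block until the motion is done:
- robot.goto(position, orientation): joint-space move of the TCP to a pose.
- robot.servo_line(position, ori=None, speed=0.15): straight line of the TCP; ori=None keeps the orientation; speed is the mean speed in m/s.
- robot.movej(angles): joint-space move.
- robot.move_gripper(opening): opening from 0.0 (shut) to 1.0 (fully open); the grip force is fixed at half the most; returns when the fingers have stopped.
- robot.dwell(seconds).
- robot.ik(position, orientation): joint angles nearest the present ones, or None.
- robot.grab_frame(name): name is "side" or "top" or "wrist"; returns (picture, depth): 384x512x3 uint8, red, green, blue; 384x512 float32, m along the optical axis (not along the pixel's ray), 0 where there is no reading.
- robot.camera_info(name): a dict with "vfov" (degrees; the focal length in pixels is half the picture's height over the tangent of half this angle, whatever the lens; pixels are square), "cx", "cy" (the principal point, pixels), "view" (4x4, takes a point from world to camera coordinates); the wrist camera has in their place "T_tool_cam" (4x4, takes a point from camera to tool coordinates, whose origin is the TCP and whose axes are the flange's). Camera axes: x right, y down, z forward; pixel columns grow to the right and rows downward; lengths in m; the calibration is good to about 2 mm. A picture is of the moment at which its call begins: read the wrist's pose just before it. camera_info takes no time and is no camera call.
A pose or a line that the arm cannot do raises robot.Unreachable and nothing moves.
- robot.job_done(): hands the job in; it is judged then, once.
Readings, each from a call of its own:
- robot.read_t(): time.
- robot.read_qpos(): joint angles.
- robot.read_qvel(): joint speeds.
- robot.read_effort(): joint torques, N m.
- robot.read_position(): TCP position.
- robot.read_tcp_rot(): TCP orientation.
- robot.read_force(): force on the tool from outside, world axes, zero at the start.
- robot.read_ft_torque(): the same for the moment, N m.
- robot.read_grip_width(): opening from 0.0 (shut) to 1.0 (fully open).
- robot.read_finger_force(): force on a finger pad.
Only numpy, scipy, OpenCV 4.12 (cv2) and the standard library are available. Lean on these libraries where they do the work, as an engineer would, in place of code of your own. Each camera call takes 0.05 s, during which the arm holds its last target. There are 200 camera calls.

## Working session

There is one attempt and no reset: what is moved stays moved. The work goes in short steps, each a Python script; the robot and the scene stay as the last script left them, time stands still between calls to the robot, and variables do not carry over. Pictures are saved under pics/ and viewed, at most 14 in all, crops included, and the job is handed in when it is done.

```bash
mkdir -p pics; ls
cat > h.py <<'E'
import numpy as np, cv2
from rig import robot
def snap(n,f):
    im,d=robot.grab_frame(n); cv2.imwrite(f'pics/{f}.png',im[:,:,::-1]); np.save(f'pics/{f}.npy',d); return im,d
def cloud(n,d):
    c=robot.camera_info(n); f=192/np.tan(np.radians(c['vfov'])/2)
    v,u=np.mgrid[:384,:512]; P=np.stack([(u-c['cx'])/f*d,(v-c['cy'])/f*d,d,np.ones_like(d)],-1)
    return (P@np.linalg.inv(c['view']).T)[...,:3]
E
python3 - <<'E'
from h import *
for n in('top','side'):
    snap(n,n+'0'); print(n,robot.camera_info(n))
print(robot.read_t())
E
```

```text
pics
top {'vfov': 50.389126858764065, 'cx': 259.0898191995605, 'cy': 187.30586642379345, 'view': array([[ 0.02935482, -0.99955193,  0.00585075, -0.03992209],
       [-0.99124726, -0.02986365, -0.12859638,  0.53405914],
       [ 0.12871349, -0.00202461, -0.99167976,  1.03706969],
       [ 0.        ,  0.        ,  0.        ,  1.        ]])}
side {'vfov': 56.30605361906385, 'cx': 253.72666030183848, 'cy': 190.66503673140403, 'view': array([[-0.90530376, -0.42452549, -0.01425518,  0.48648027],
       [-0.16218817,  0.37649532, -0.91211089,  0.19206419],
       [ 0.39258133, -0.8234254 , -0.40969564,  0.67193394],
       [ 0.        ,  0.        ,  0.        ,  1.        ]])}
0.1
```

View pics/top0.png

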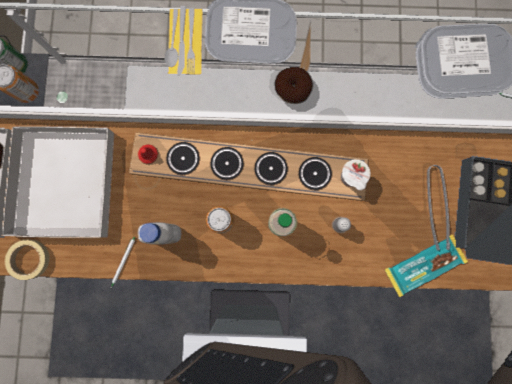

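View pics/side0.png

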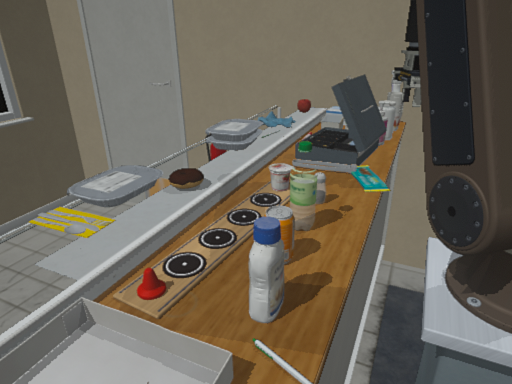

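The cone is at the left end, next to mark_1 at top-image (183,158). The other marks are at (227,163), (271,168) and (315,173). The products are the sauce cap (149,233), can (219,219), bottle cap (286,220) and shaker (342,224).

```bash
cat >> h.py <<'E'
def ray(n,u,v,z):
    c=robot.camera_info(n); f=192/np.tan(np.radians(c['vfov'])/2); M=np.linalg.inv(c['view'])
    o=M[:3,3]; r=M[:3,:3]@[(u-c['cx'])/f,(v-c['cy'])/f,1]; return o+r*(z-o[2])/r[2]
E
python3 - <<'E'
from h import *
np.set_printoptions(precision=4,suppress=True)
d=np.load('pics/top0.npy'); C=cloud('top',d)
px=dict(m1=(183,158,.01),m2=(227,163,.01),m3=(271,168,.01),m4=(315,173,.01),sauce=(149,233,.174),can=(219,219,.115),bottle=(286,220,.222),shaker=(342,224,.09))
for k,(u,v,z) in px.items():
    print(k,ray('top',u,v,z),C[v,u])
# tops from depth
for k,(u,v,z) in px.items():
    if z>.05:
        c=ray('top',u,v,z); m=(abs(C[...,2]-z+.006)<.012)&(np.hypot(C[...,0]-c[0],C[...,1]-c[1])<.045)&(d>0)
        p=C[m]; print(k,m.sum(),(p.min(0)+p.max(0))/2,p.mean(0),np.ptp(p,axis=0))
for v in (150,140,130,120,112,100,80): print('shelf',v,C[v,[160,227,315]])
im=cv2.imread('pics/top0.png'); cv2.imwrite('pics/crop0.png',cv2.resize(im[120:260,125:385],(780,420),interpolation=cv2.INTER_CUBIC))
E
```

```text
m1 [0.612  0.1843 0.01  ] [0.6119 0.1842 0.0105]
m2 [0.6019 0.0647 0.01  ] [0.6016 0.0646 0.0116]
m3 [ 0.5918 -0.0547  0.01  ] [ 0.592  -0.0548  0.0086]
m4 [ 0.5817 -0.1739  0.01  ] [ 0.581  -0.1733  0.0139]
sauce [0.4061 0.2203 0.174 ] [0.406  0.2196 0.1767]
can [0.445  0.0701 0.115 ] [0.4452 0.0706 0.1098]
bottle [ 0.4419 -0.0833  0.222 ] [ 0.4421 -0.0836  0.218 ]
shaker [ 0.4429 -0.2307  0.09  ] [ 0.4429 -0.2311  0.0884]
sauce 328 [0.4075 0.2211 0.168 ] [0.4074 0.2191 0.1737] [0.0433 0.0432 0.0235]
can 575 [0.4447 0.0704 0.1091] [0.4443 0.0695 0.1106] [0.0659 0.066  0.0237]
bottle 170 [ 0.4425 -0.0823  0.2147] [ 0.4417 -0.0814  0.2192] [0.031  0.0307 0.02  ]
shaker 151 [ 0.4436 -0.2369  0.0823] [ 0.4432 -0.236   0.0855] [0.0304 0.0317 0.0199]
shelf 150 [[ 0.6322  0.2478  0.01  ]
 [ 0.6374  0.066   0.0117]
 [ 0.6477 -0.1747 -0.0014]]
shelf 140 [[ 0.6603  0.2498  0.0087]
 [ 0.6669  0.0676  0.0046]
 [ 0.6748 -0.1738  0.0026]]
shelf 130 [[ 0.6907  0.2539 -0.0006]
 [ 0.6967  0.0693 -0.0016]
 [ 0.7035 -0.1737  0.001 ]]
shelf 120 [[ 0.7184  0.255   0.0018]
 [ 0.7124  0.0668  0.0411]
 [ 0.7212 -0.1685  0.0363]]
shelf 112 [[ 0.7291  0.2466  0.0403]
 [ 0.7341  0.0676  0.042 ]
 [ 0.7424 -0.1679  0.0391]]
shelf 100 [[ 0.7628  0.249   0.0388]
 [ 0.767   0.0688  0.0429]
 [ 0.7764 -0.1677  0.0375]]
shelf 80 [[ 0.8197  0.2529  0.0367]
 [ 0.8234  0.0711  0.0417]
 [ 0.8313 -0.1666  0.0409]]
```

View pics/crop0.png

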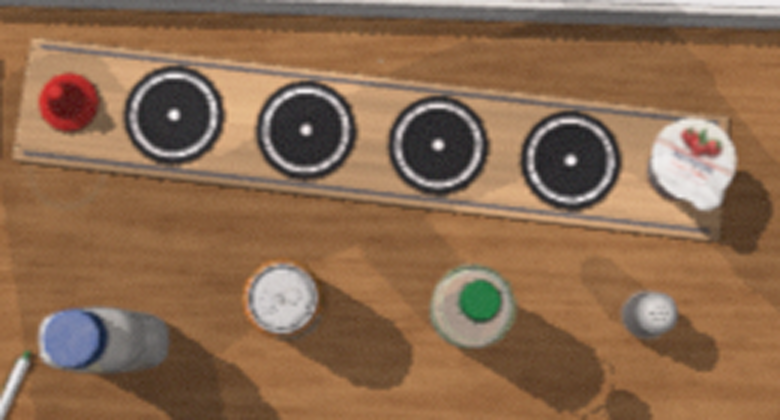

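Everything checks out: the marks are 120 mm apart at z≈10 mm, the tops match the given heights, and the shelf behind is only 40 mm high. I'll move the bottle first, gripping its cap with the fingers closing along x.

```bash
cat >> h.py <<'E'
R=np.array([[0,1,0],[1,0,0],[0,0,-1.]])
if robot.ik([.45,0,.3],R) is None: R=R@np.diag([-1,-1,1])
MARK=np.array([[.6115,.184],[.6015,.0645],[.5912,-.055],[.581,-.174]])
def up(z):
    p=robot.read_position(); robot.servo_line([p[0],p[1],z],speed=.15)
def pick(xy,z,lift,zc,op=1.0):
    "grasp at TCP height z; approach at zc; lift by lift"
    robot.move_gripper(op); robot.goto([*xy,zc],R); robot.servo_line([*xy,z],speed=.12)
    robot.move_gripper(0.0); print('grip',robot.read_grip_width()*88,robot.read_finger_force(),robot.read_position())
    robot.servo_line([*xy,z+lift],speed=.1); print('lifted',robot.read_grip_width()*88,robot.read_force())
def place(xy,z,lift,zup,op):
    robot.servo_line([*xy,z+lift],speed=.12); robot.dwell(.3)
    robot.servo_line([*xy,z+.012],speed=.06); robot.servo_line([*xy,z+.0105],speed=.01)
    robot.dwell(.2); print('down',robot.read_force(),robot.read_position())
    robot.move_gripper(op); up(zup); print('t',robot.read_t())
E
python3 - <<'E'
from h import *
np.set_printoptions(precision=4,suppress=True)
print(R.tolist(),robot.read_tcp_rot())
for p in ([.4075,.22,.19],[.4436,-.236,.15],[.442,-.082,.33],[.6115,.184,.33],[.442,-.082,.2]): print(robot.ik(p,R))
E
```

```text
[[0.0, 1.0, 0.0], [1.0, 0.0, 0.0], [0.0, 0.0, -1.0]] [[-0.9266 -0.3762 -0.0007]
 [-0.3762  0.9266  0.0013]
 [ 0.0001  0.0015 -1.    ]]
[ 52.8307   0.5486 -25.7133   0.     -63.7381 127.1693]
None
[ 14.7455  -5.0302 -12.8208   0.     -82.2095 165.2545]
[ 34.2253  14.2275   8.4454   0.     -84.2178 145.7747]
[ 14.7455  -1.3358 -26.209    0.     -65.1268 165.2545]
```

```bash
sed -i 's/^if robot.ik.*$/R=R@np.diag([-1,-1,1])/' h.py
python3 - <<'E'
from h import *
np.set_printoptions(precision=4,suppress=True)
for p in ([.4075,.22,.22],[.4436,-.236,.15],[.4436,-.236,.042],[.442,-.082,.33],[.6115,.184,.33]): print(robot.ik(p,R))
pick([.442,-.082],.201,.05,.26,.8)
snap('side','b1')
E
```

```text
[ 52.8307  -0.738  -22.9303   0.     -67.8077 -52.8307]
[ -5.5736   6.5415 -24.8154   0.     -58.6431   5.5736]
[ -5.5736  13.9002 -32.4668   0.     -43.633    5.5736]
[ 14.7455  -5.0302 -12.8208   0.     -82.2095 -14.7455]
[ 34.2253  14.2275   8.4454   0.     -84.2178 -34.2253]
grip 0.4860782840627694 0.0 [ 0.442 -0.082  0.201]
lifted 0.8835197633380945 [-0.0071 -0.1772 -0.9342]
```

View pics/b1.png

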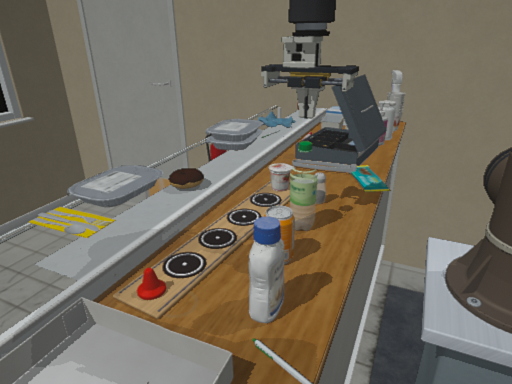

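The fingers closed on nothing. In the side view the fingertips are at about (307,118), above the bottle cap at (304,145). I'll project the TCP into the images to find the offset.

```bash
cat >> h.py <<'E'
def proj(n,P):
    c=robot.camera_info(n); f=192/np.tan(np.radians(c['vfov'])/2)
    p=c['view']@np.r_[P,1]; return p[0]/p[2]*f+c['cx'],p[1]/p[2]*f+c['cy'],p[2]
E
python3 - <<'E'
from h import *
p=robot.read_position(); print(p,robot.read_tcp_rot())
for n in('side','top'): print(n,proj(n,p), proj(n,[.442,-.082,.222]))
snap('top','b1t'); d=np.load('pics/b1.npy'); C=cloud('side',d)
for u,v in ((307,116),(307,110),(304,147),(304,160)): print(u,v,C[v,u])
a=cv2.imread('pics/b1.png')[60:260,220:400]; b=cv2.imread('pics/b1t.png')[130:280,190:380]
cv2.imwrite('pics/b1c.png',np.hstack([cv2.resize(a,(400,444)),cv2.resize(b,(400,316)) if 0 else cv2.copyMakeBorder(cv2.resize(b,(400,316)),0,128,0,0,0)]))
E
```

```text
[ 0.44151236 -0.08197095  0.25022787] [[-1.49444830e-04 -9.99999379e-01 -1.10398611e-03]
 [-9.99999983e-01  1.49325454e-04  1.08213249e-04]
 [-1.08048329e-04  1.10400226e-03 -9.99999385e-01]]
side (np.float64(305.9824112500321), np.float64(129.27323658350485), np.float64(0.810243149455524)) (np.float64(305.22187615937486), np.float64(141.35137480667416), np.float64(0.8220233405922368))
top (np.float64(286.3182249797636), np.float64(219.47663664095882), np.float64(0.8459183346870713)) (np.float64(285.38727353360673), np.float64(219.91369882953336), np.float64(0.8739741646743888))
307 116 [ 0.43713431 -0.07056967  0.28298014]
307 110 [ 0.43746329 -0.06957673  0.29622955]
304 147 [ 0.43986319 -0.06757076  0.21294491]
304 160 [ 0.57612575 -0.5180986   0.01772203]
```

View pics/b1c.png

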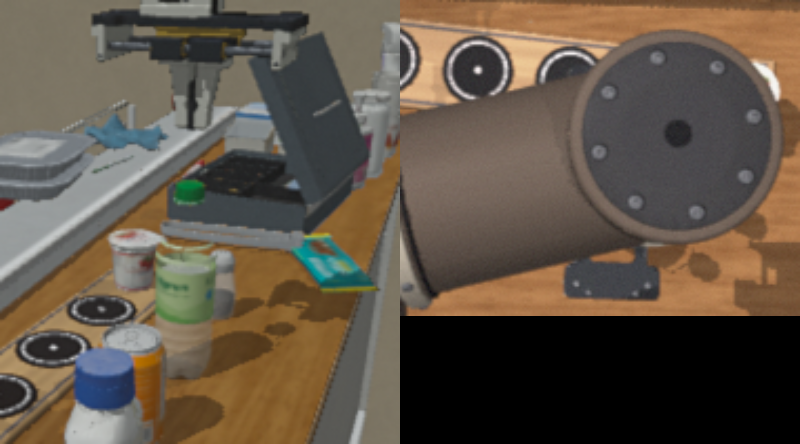

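The shut fingertips are really at z≈0.28 while the reported TCP is 0.250, so the fingers end about 29 mm higher than described. I'll check this in depth, then go down to the corrected height. The gripper body stays clear of the cap either way.

Run:
```python
from h import *
d=np.load('pics/b1.npy'); C=cloud('side',d)
for v in range(108,132,2): print(v,np.round(C[v,307],3))
robot.move_gripper(.7); robot.servo_line([.442,-.082,.176],speed=.08)
im,d=snap('side','b2'); C=cloud('side',d)
print(robot.read_position(),robot.read_force())
cv2.imwrite('pics/b2c.png',cv2.resize(cv2.imread('pics/b2.png')[70:250,210:410],(800,720))[:600])
```

```text
108 [ 0.438 -0.071  0.3  ]
110 [ 0.437 -0.07   0.296]
112 [ 0.437 -0.069  0.292]
114 [ 0.438 -0.071  0.287]
116 [ 0.437 -0.071  0.283]
118 [ 0.743 -1.084  0.04 ]
120 [ 0.73  -1.043  0.039]
122 [ 0.713 -0.987  0.043]
124 [ 0.714 -0.99   0.032]
126 [ 0.717 -1.003  0.019]
128 [ 0.716 -1.002  0.009]
130 [ 0.717 -1.006 -0.002]
[ 0.44242207 -0.08195914  0.1765435 ] [0.61101328 0.21256447 0.26809209]
```

View pics/b2c.png

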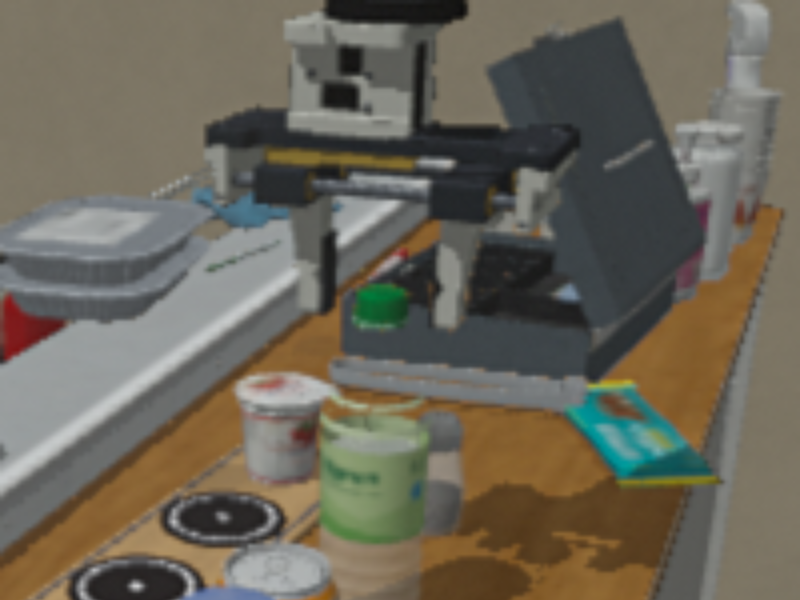

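Confirmed: the open fingertips at crop (318,310) and (448,325) now straddle the green cap at (382,305), down to its lower edge. I'll use a 29 mm offset, so this is the right height to grip.

Run:
```python
from h import *
np.set_printoptions(precision=4,suppress=True)
z=.174
robot.servo_line([.442,-.082,z],speed=.05)
robot.move_gripper(0.0); print('grip',robot.read_grip_width()*88,robot.read_finger_force())
robot.servo_line([.442,-.082,z+.05],speed=.08); print('lifted',robot.read_grip_width()*88,robot.read_force())
snap('side','b3')
```

```text
grip 29.304057073570387 29.99992311000824
lifted 29.605384106148772 [ 0.4525 -0.025  -3.5819]
```

View pics/b3.png

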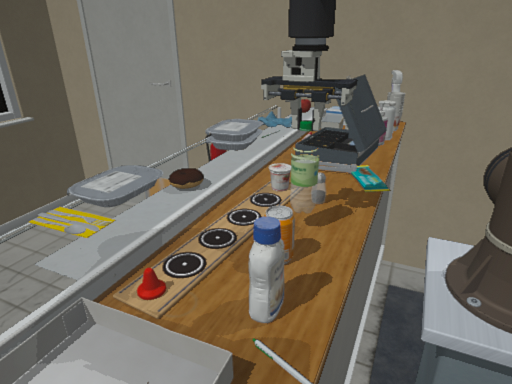

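Bottle held (29 mm cap, 3.6 N). Placing it.

Run:
```python
from h import *
np.set_printoptions(precision=4,suppress=True)
z=.174
robot.servo_line([.58,0,z+.05],speed=.12)
place(MARK[0],z,.05,.26,.7)
snap('side','b4')
pick([.4075,.220],.124,.05,.20,.9)
place(MARK[1],.124,.05,.21,.75)
snap('side','s1')
```

```text
down [-0.215   0.0869 -4.306 ] [0.6115 0.184  0.1846]
t 15.475
grip 43.98840691549718 29.999922215938568 [0.4076 0.2201 0.1242]
lifted 43.9625490957536 [-0.3607  0.1199 -3.1241]
down [ 0.4661  0.1663 -0.885 ] [0.6015 0.0645 0.1346]
t 24.1417
```

View pics/s1.png

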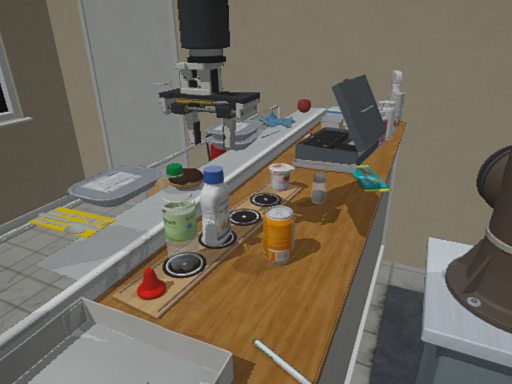

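Bottle and sauce stand on marks 1 and 2 (bottle cap at (175,170), sauce cap at (213,175)), both upright. Next, the can and the shaker.

Run:
```python
from h import *
np.set_printoptions(precision=4,suppress=True)
up(.25)
pick([.4447,.0704],.043,.04,.16,1.0)
robot.servo_line([.48,-.055,.083],speed=.12)
place(MARK[2],.043,.04,.16,1.0)
pick([.4436,-.236],.014,.05,.12,.85)
robot.servo_line([.48,-.174,.064],speed=.12)
place(MARK[3],.014,.05,.13,.75)
robot.goto([.4,-.45,.25],R)
snap('side','e'); im,d=snap('top','et')
a=cv2.imread('pics/et.png')[110:250,120:390]; b=cv2.imread('pics/e.png')[140:320,100:340]
cv2.imwrite('pics/ec.png',np.vstack([cv2.resize(a,(540,280)),cv2.resize(b,(540,310))[:,:540]]))
C=cloud('top',d)
for k,m,z in zip(('bottle','sauce','can','shaker'),MARK,(.222,.174,.115,.09)):
    s=(abs(C[...,2]-z-.010+.006)<.012)&(np.hypot(C[...,0]-m[0],C[...,1]-m[1])<.06)&(d>0); p=C[s]
    print(k,s.sum(),(p.min(0)+p.max(0))/2,np.ptp(p,axis=0),m)
print(robot.read_t())
```

```text
grip 64.76892730798683 30.000297501683235 [0.4451 0.0706 0.0433]
lifted 64.97921786359599 [-0.678  -0.4331 -3.809 ]
down [ 0.4489  0.1472 -3.932 ] [ 0.5912 -0.055   0.0535]
t 33.4
grip 37.2256699522475 29.688896269071847 [ 0.4437 -0.236   0.0141]
lifted 37.38405114259395 [ 0.2857 -0.3002 -0.5477]
down [ 0.3704  0.4426 -0.1427] [ 0.5811 -0.174   0.0246]
t 42.1167
bottle 179 [0.6102 0.1829 0.2244] [0.0304 0.0307 0.0204] [0.6115 0.184 ]
sauce 298 [0.6008 0.0658 0.178 ] [0.0432 0.0412 0.0232] [0.6015 0.0645]
can 548 [ 0.5899 -0.0548  0.1187] [0.063  0.0619 0.0235] [ 0.5912 -0.055 ]
shaker 152 [ 0.5806 -0.1764  0.0919] [0.0334 0.0332 0.0198] [ 0.581 -0.174]
43.5333
```

View pics/ec.png

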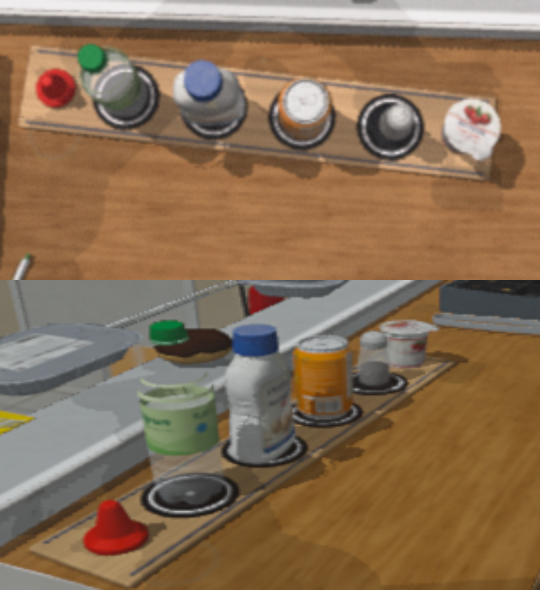

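All four stand upright on their marks, with their tops centred within 3 mm, and the yoghurt pot and cone look undisturbed.

```bash
python3 -c "
from rig import robot
print(robot.job_done())"
```

```text
the job is handed in; nothing more can be done
None
```

I handed the job in after about 44 s on the robot's clock: the bottle, sauce, can and shaker stand upright and released on marks 1 to 4, tallest next to the red cone. Their tops measured within 3 mm of the mark centres, and the yoghurt pot looks unmoved; the hand-in call did not return a verdict.

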